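# Take the base board's depth with the spring tape and keep it locked

### The arm

A 6-joint arm with a two-finger parallel gripper is mounted at the origin on the work surface. World frame = base frame: x ahead of the robot, y to its left, z up, the work surface at z = 0. Lengths are in m, angles in rad, forces in N, time in s.
With the tool pointing down it reaches from about 0.275 to 0.725 m from the base axis. Payload 15.9 kg.
Tool frame: the origin (TCP) lies midway between the tips of the shut fingers; the grasp point (between the pads) lies 19 mm behind it; z points along the fingers, y is the line along which they close (so a half turn about z gives the same grasp; the last joint's range is limited). The gripper opens to 85 mm and grips with 20 to 120 N. Pads are 22 mm wide; open, the fingers measure 114 mm over their backs; the gripper's body (76 mm by 85 mm) begins 54 mm behind the grasp point. The pads swing forward as they close: fully open they stand 13 mm farther back than shut.
Start: joints at [-1.219, 0.213, -0.034, 1.323, 0, 1.571], TCP at [0.172, -0.469, 0.207] pointing down, gripper open.
Joint ranges: [-2.98, 2.98], [-0.74, 1.72], [-1.14, 1.35], [-2.1, 2.04], [-1.57, 1.44], [-3.14, 3.14]. Speed limits (rad/s): [1.89, 1.89, 2.39, 2.57, 3.14, 3.14].

### API

Orientations are given as a unit quaternion [x, y, z, w].
In Python, from bench import ctrl gives the robot as it stands.
- The arm moves only by the tool carry_out, never from a script. Its argument "commands" is a list of rows, each an object with "linear": the shift along the tool's x, y, z in units of 50 mm (1.0 is 50 mm), a list of three; "roll": the turn about the tool's z in units of 8 degrees (1.0 is 8 degrees). A call has 1 to 12 rows; each row shifts and turns the commanded pose from where the row before left it, along the tool's axes as they then stand; what a row does not reach is not made up. A row lasts 1/8 s, in which the tool goes at most 62.5 mm and 10.7 degrees, less where a joint would pass 70% of its speed; a pose out of reach is approached as far as the arm can. A call is refused whole if a number of a shift passes 1 or a number of a turn 1, either way. A call with a gripper value outside its range is refused whole. "hand" is the opening, from 0 (shut) to 1 (fully open), set as the call begins (left out, the last holds). The fingers move at their own pace and stop on an object; "grip_force" is the grip in N (left out, the last holds). Time passes only in rows, so rows that do not move let the fingers close. It gives the time, the measured TCP pose, the force, the opening and the grip force at its end, in the units of the state.
- ctrl.observe(): the state, without advancing time (a new reading comes with each control period).
- ctrl.read_camera(name): name is "scene" or "side" or "wrist"; returns the picture (420x560x3 uint8, red, green, blue); there is no depth.
- ctrl.camera_info(name): a dict with "fx", "fy", "cx", "cy" (pixels), "world_from_camera" (4x4, takes a point from camera to world coordinates); the wrist camera has in their place "mount" (4x4, takes a point from camera to tool coordinates, whose origin is the TCP and whose axes are the flange's). Camera axes: x right, y up, looking along -z (the intrinsics and any distortion apply to the point x, -y, -z); pixel columns grow to the right and rows downward; lengths in m; the calibration is good to about 2 mm. A picture is of the moment at which its call begins: read the wrist's pose just before it. camera_info takes no time and is no camera call.
- ctrl.finish_job(): hands the job in; it is judged then, once.
The state is a dict: "time": time; "q": joint angles; "qvel": joint speeds; "effort": joint torques, N m; "ee_pos": TCP position; "tcp_rot": TCP orientation; "wrist_force": force on the tool from outside, world axes, zero at the start; "wrist_torque": the same for the moment, N m; "opening": opening from 0.0 (shut) to 1.0 (fully open); "gripper_force": force on a finger pad.
Only numpy, scipy, OpenCV 4.12 (cv2) and the standard library are available. Lean on these libraries where they do the work, as an engineer would, in place of code of your own. Each camera call takes 0.05 s, during which the arm holds its last target. There are 200 camera calls.

### The job

Measure the depth of the white base board with the spring tape: hook its end over the far side of the steel fence, draw the case back across the board until it drops onto the bench just beyond the board's other long edge and sits snug and square against that edge, then press the lock lever on the case fully down. Take the tape off, still locked at that length, and stand the case upright in the middle of the cork mat. Do not knock over or shift the other things on the bench.

Things in the scene. Friction and masses are not known exactly. Their poses are not given: they have to be found in the camera images.
- tape: Spring tape with a black case 104 long (x) x 46 wide (y) x 66 mm high, about 0.3 kg, loose, standing on its base. Origin: centre of the underside; x points to the front, where the blade comes out, z up. Grip it across its 46 mm width, near the middle of its length with the fingertips 30 to 35 mm above its underside, so that the lever stays free.
- tape_front (a point): Middle of the lower front edge of the case: 52 mm ahead of the tape's origin, at underside height.
- blade (a joint): How far the rigid steel blade (28 mm wide, 2 mm thick, its underside 28 mm above the case's underside) is drawn out: 0 home, at most 0.098 m. A spring pulls it home with 4 N at 0 and 6 N at 0.09 m, unless the lock holds it. With the hook behind the fence and the case snug against the board's free edge it reads 0.076; a case let go a few mm short of snug is drawn snug by the spring.
- hook (a point): Middle of the lower edge of the hook's inner face (the face towards the case). The hook is a steel tab 30 mm wide, 3 mm thick, at the blade's end; it hangs 20 mm below the blade, down to 8 mm above the level of the case's underside. With the blade home there are 20 mm between the hook's inner face and the case's front.
- lock (a joint): Steel lock lever on top of the case, 46 mm long, 20 mm wide, hinged across the case 6 mm behind its middle (68 mm above the underside), its free end to the rear (-x of the tape). 0 = raised by 0.5 rad, blade free; 0.5 = pressed down flat on the case, blade locked (it catches in 6 mm steps, one of them at 0.076 m of blade). 3 to 6 N straight down at the pad moves it; it stays where it is left.
- lock_pad (a point): Middle of the black rubber pad on top of the lever's free end, 37 mm behind the hinge: the place to press. About 90 mm above the case's underside when raised, 74 mm when down.
- board: White laminated board fixed on the bench, 96 (x) x 220 (y) x 8 mm thick. Origin: centre of its underside; z up. A steel fence 8 mm thick stands along its +x long edge, flush with it (its outer face at x = +48 mm), its top 18 mm above the board (26 mm above the bench). The other long edge (x = -48 mm) is free, with clear bench beyond it.
- mat: Cork mat fixed on the bench, 140 (x) x 180 (y) x 3 mm thick. Origin: centre of its underside; z up.
- ferrule: Bystander, loose, leave alone: small brush head, 30 mm across, 56 mm high, in a brass ferrule, standing on the board near one end of the fence. Origin: centre of its underside.
- knot: Bystander, loose, leave alone: larger brush head in a brass cup, 46 mm across, 77 mm high. Origin: centre of its underside.
- jar: Bystander, loose, leave alone: amber glass jar, 64 mm across, 85 mm high. Origin: centre of its underside.
- tin: Bystander, loose, leave alone: plain metal tin, 72 mm across, 110 mm high. Origin: centre of its underside.
- mug: Bystander, loose, leave alone: white mug, 80 mm across, 95 mm high. Origin: centre of its underside.
- mallet: Bystander, loose, leave alone: small hammer lying down.
- turnscrew: Bystander, loose, leave alone: screwdriver with a dark wooden handle, lying down.
There are look-alikes about, which are no part of the job. What is meant by the tape is not orange, and is the larger of those in its own colour.

How it is judged:
On the way, in this order (a step that is already met when the one before it is completed fails the run):
1. the hook hangs behind the fence, with the lock open (x of hook in the frame of board between 0.0455 and 0.06 m and y of hook in the frame of board between -0.11 and 0.11 m and z of hook in the frame of board below 0.023 m and value of joint lock below 0.3 rad), for 0.1 s.
2. the tape is drawn out, still hooked, and the case stands on the bench snug and square against the board's free edge (x of hook in the frame of board between 0.0455 and 0.06 m and y of hook in the frame of board between -0.11 and 0.11 m and z of hook in the frame of board below 0.023 m and x of tape_front in the frame of board between -0.053 and -0.045 m and z of tape_front in the frame of board below 0.004 m and angle between the x axis of tape and the x axis of board, either way round below 0.1 rad and angle between tape's own z axis and vertical below 0.08 rad), for 0.2 s.
3. the lever is pressed down there, with the hook still behind the fence (all of step 2 and value of joint lock above 0.4 rad), for 0.2 s.
At the end, for the whole second after the job is handed in: The case stands upright on the cork mat (its origin within 50 mm of the mat's centre along the mat's x and 60 mm along its y, tilt under 0.08 rad), at rest and released; the lever is down (lock above 0.4 rad) and the blade is still out by 76 mm, give or take 5 mm (x of tape in the frame of mat between -0.05 and 0.05 m and y of tape in the frame of mat between -0.06 and 0.06 m and z of tape in the frame of mat between 0 and 0.008 m and angle between tape's own z axis and vertical below 0.08 rad and value of joint lock above 0.4 rad and value of joint blade between 0.071 and 0.081 m and linear speed of tape below 0.02 m/s); the robot touches nothing.
It fails at once if a brush head (ferrule or knot) shifted by more than 30 mm (distance of any of ferrule, knot from where it was at the start of the episode above 0.03 m).
It fails at once if the jar or the tin shifted by more than 30 mm (distance of any of jar, tin from where it was at the start of the episode above 0.03 m).
It fails at once if the mug shifted by more than 30 mm (distance of mug from where it was at the start of the episode above 0.03 m).
It fails at once if the hammer or the screwdriver shifted by more than 30 mm (distance of any of mallet, turnscrew from where it was at the start of the episode above 0.03 m).
It also fails if it takes over 56 s, if anything falls off the work surface, if the arm or the gripper's body presses on something with over 40 N, if the wrist force passes 120 N, or if a joint passes its speed limit or range.

## Working session

There is one attempt and no reset: what is moved stays moved. The work goes in short steps, Python scripts to look and compute and a tool call to move; the robot and the scene stay as the last step left them, time stands still between calls to the robot, and variables do not carry over. Pictures are saved under pics/ and viewed, at most 10 in all, crops included, and the job is handed in when it is done.

Besides the shell and the picture viewer there is one more tool, called after ">>>" by a JSON object that holds its "method" and its "body", one argument or row to a line. carry_out: Moves the arm, as the interface text tells. Its arguments: {"type":"object","properties":{"commands":{"type":"array","items":{"type":"object","properties":{"linear":{"type":"array","items":{"type":"number"}},"roll":{"type":"number"}}}},"hand":{"type":"number"},"grip_force":{"type":"number"}},"required":["commands"]}

```bash
mkdir -p pics; ls; python3 - <<'E'
from bench import ctrl
import cv2,numpy as np
for n in("scene","side"):
    cv2.imwrite(f"pics/{n}0.png",cv2.cvtColor(ctrl.read_camera(n),cv2.COLOR_RGB2BGR))
    i=ctrl.camera_info(n);print(n,{k:(np.round(v,4).tolist()) for k,v in i.items() if not isinstance(v,str)})
print(ctrl.camera_info("wrist"))
print(ctrl.observe())
E
```

```text
pics
scene {'fx': 433.298, 'fy': 433.298, 'cx': 278.453, 'cy': 207.6542, 'world_from_camera': [[0.7497, -0.5171, 0.413, 0.9378], [0.6618, 0.5846, -0.4693, -0.4515], [0.0013, 0.6252, 0.7805, 0.887], [0.0, 0.0, 0.0, 1.0]]}
side {'fx': 465.7873, 'fy': 465.7873, 'cx': 278.5589, 'cy': 216.0283, 'world_from_camera': [[-0.2081, 0.5726, -0.793, -0.5568], [-0.9781, -0.1157, 0.1731, 0.2453], [0.0073, 0.8116, 0.5841, 0.8608], [0.0, 0.0, 0.0, 1.0]]}
{'fx': 351.8861301796492, 'fy': 351.8861301796492, 'cx': 281.00204230936873, 'cy': 211.5610286050843, 'mount': array([[ 9.59591122e-05,  9.60156086e-01,  2.79464276e-01,
         7.14645817e-02],
       [ 9.99999923e-01, -1.98702070e-04,  3.39313124e-04,
         3.50573055e-04],
       [ 3.81323691e-04,  2.79464222e-01, -9.60156031e-01,
        -1.66347155e-01],
       [ 0.00000000e+00,  0.00000000e+00,  0.00000000e+00,
         1.00000000e+00]])}
{'time': 0.1, 'q': array([-1.21900453e+00,  2.13318730e-01, -3.49664183e-02,  1.32348586e+00,
       -2.45694983e-05,  1.57080542e+00]), 'qvel': array([ 0.00023816, -0.0014799 ,  0.00247101, -0.00199954,  0.00131803,
        0.00135927]), 'effort': array([-1.17032255e-04, -6.87251544e+01,  4.87806487e+01,  1.21215216e-02,
        2.17923262e-04, -2.84579427e-07]), 'ee_pos': array([ 0.17217455, -0.46908753,  0.20677164]), 'tcp_rot': array([ 9.84570838e-01,  1.74985789e-01, -9.73773187e-05, -4.77671325e-04]), 'wrist_force': array([ 0.68463507,  0.23123025, -0.70201496]), 'wrist_torque': array([-0.03821162, -0.01240991,  0.03440141]), 'gripper_force': 0.0, 'opening': 0.998532491172758}
```

View pics/scene0.png

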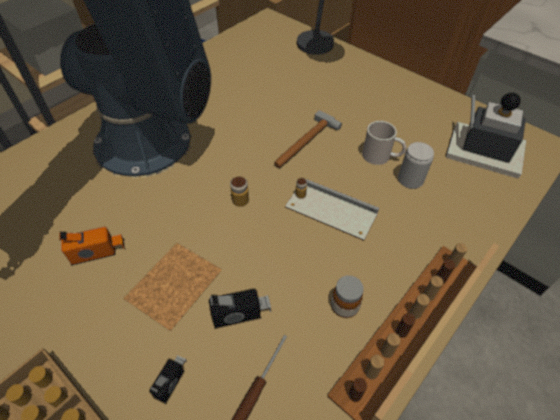

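View pics/side0.png

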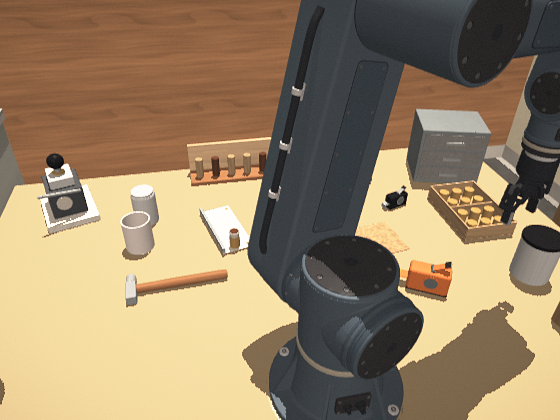

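Black candidates are the larger one at (238,307) and the smaller at (168,380), with an orange one at (90,245). The tape has to be non-orange and the larger of its colour, so it is (238,307). The free edge of the board runs from about (287,208) to (367,235), with the fence opposite. I'll confirm this in an enlarged crop.

```bash
cat > h.py <<'E'
import cv2,numpy as np
from bench import ctrl
from scipy.spatial.transform import Rotation as R
def pt(n,u,v,z,info=None):
    i=ctrl.camera_info(n); T=np.array(i["world_from_camera"]) if info is None else info
    d=T[:3,:3]@np.array([(u-i["cx"])/i["fx"],-(v-i["cy"])/i["fy"],-1]);o=T[:3,3]
    return o+d*(z-o[2])/d[2]
def proj(n,p,T=None):
    i=ctrl.camera_info(n); T=np.array(i["world_from_camera"]) if T is None else T
    c=np.linalg.inv(T)@np.r_[p,1]
    return np.array([i["cx"]+i["fx"]*c[0]/-c[2],i["cy"]-i["fy"]*c[1]/-c[2]])
def wristT():
    s=ctrl.observe();T=np.eye(4);T[:3,:3]=R.from_quat(s["tcp_rot"]).as_matrix();T[:3,3]=s["ee_pos"]
    return T@ctrl.camera_info("wrist")["mount"]
E
python3 - <<'E'
import cv2
a=cv2.imread("pics/scene0.png")
cv2.imwrite("pics/crop0.png",cv2.resize(a[160:370,120:400],None,fx=2.8,fy=2.8,interpolation=cv2.INTER_CUBIC))
E
```

```text
(no output)
```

View pics/crop0.png

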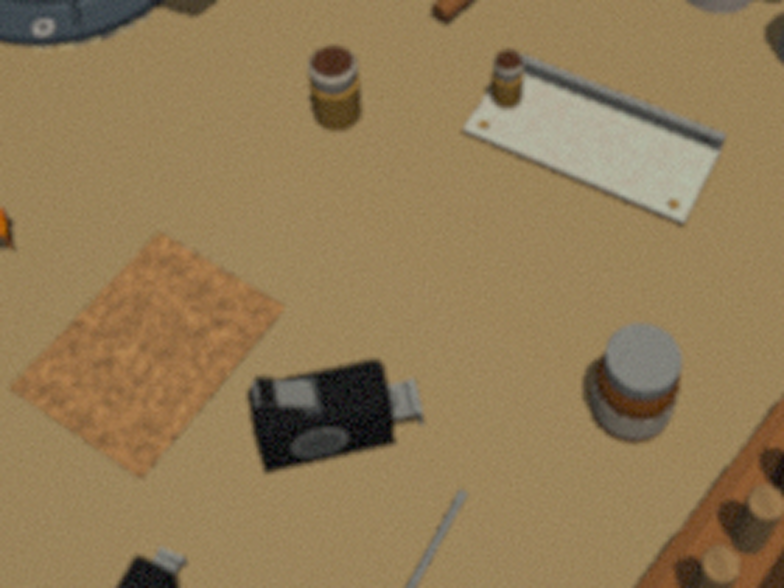

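```bash
python3 - <<'E'
from h import *
def c(x,y,z): return pt("scene",120+x/2.8,160+y/2.8,z)
r=lambda v:np.round(v,4)
B=[c(463,130,.008),c(685,222,.008)];F=[c(524,56,.026),c(724,133,.026)]
print("board free",r(B),np.linalg.norm(B[0]-B[1]),"fence",r(F),np.linalg.norm(F[0]-F[1]))
d=B[1]-B[0];print("edge ang",np.degrees(np.arctan2(d[1],d[0])),[r(np.linalg.norm(np.cross(f[:2]-B[0][:2],d[:2]/np.linalg.norm(d)))) for f in F])
d=F[1]-F[0];print("fence ang",np.degrees(np.arctan2(d[1],d[0])))
M=[c(160,232,.003),c(285,306,.003),c(143,478,.003),c(11,385,.003)];print("mat",r(M),r(np.mean(M,0)))
for i in range(4):
  d=M[(i+1)%4]-M[i];print(r(np.linalg.norm(d)),np.degrees(np.arctan2(d[1],d[0])))
T=[c(265,470,0),c(393,441,0)];d=T[1]-T[0];print("tape base",r(T),np.linalg.norm(d),np.degrees(np.arctan2(d[1],d[0])))
print("top far",r([c(250,383,.066),c(380,361,.066)]),"jar",r(c(640,355,.085)),"knot",r(c(333,60,.077)),"fer",r(c(509,60,.056)), "screwtip",r(c(462,492,.005)))
print("hammer",r([pt("scene",280,163,.01),pt("scene",328,118,.02)]),"mug",r(pt("scene",380,130,.095)),"tin",r(pt("scene",418,152,.11)))
E
```

```text
board free [[0.4835 0.0921 0.008 ]
 [0.6971 0.1427 0.008 ]] 0.21961594389148437 fence [[0.477  0.1886 0.026 ]
 [0.6729 0.2356 0.026 ]] 0.2015515816282383
edge ang 13.335743128663527 [np.float64(0.0954), np.float64(0.096)]
fence ang 13.510008482066944
mat [[ 0.3571 -0.1675  0.003 ]
 [ 0.4931 -0.1469  0.003 ]
 [ 0.521  -0.323   0.003 ]
 [ 0.3814 -0.3426  0.003 ]] [ 0.4381 -0.245   0.003 ]
0.1375 8.639553560095438
0.1783 -81.00307757489749
0.1409 -171.98289089000895
0.1768 97.90145750009704
tape base [[ 0.5846 -0.2565  0.    ]
 [ 0.642  -0.1742  0.    ]] 0.10030611288532784 55.11672581985948
top far [[ 0.5529 -0.2317  0.066 ]
 [ 0.6129 -0.1543  0.066 ]] jar [ 0.761  -0.0304  0.085 ] knot [0.3787 0.0331 0.077 ] fer [0.4858 0.1532 0.056 ] screwtip [ 0.7104 -0.1714  0.005 ]
hammer [[0.37   0.2    0.01  ]
 [0.3594 0.4355 0.02  ]] mug [0.5467 0.4129 0.095 ] tin [0.6736 0.3897 0.11  ]<stdin>:6: DeprecationWarning: Arrays of 2-dimensional vectors are deprecated. Use arrays of 3-dimensional vectors instead. (deprecated in NumPy 2.0)
```

Tape confirmed: large black case at crop (320,415). The hook points toward (415,400), the board is at crop (590,135) and the mat at (150,355). Measured sizes match the ones given (96 × 220 and 140 × 180). I'll move above the tape and refine with the wrist camera.

>>> {"method": "carry_out", "body": {
  "commands": [
    {"linear": [0.8,-0.18,0]},
    {"linear": [0.8,-0.18,0]},
    {"linear": [0.8,-0.18,0]},
    {"linear": [0.8,-0.18,0]},
    {"linear": [0.8,-0.18,0]},
    {"linear": [0.8,-0.18,0]},
    {"linear": [0.8,-0.18,0]},
    {"linear": [0.8,-0.18,0]},
    {"linear": [0.8,-0.18,0]},
    {"linear": [0.8,-0.18,0]},
    {"linear": [0.8,-0.18,0]},
    {"linear": [0.8,-0.18,0]}
  ],
  "hand": 1
}}

```text
invalid input
```

>>> {"method": "carry_out", "body": {
  "commands": [
    {"linear": [0,0,0],"roll": -0.85},
    {"linear": [0,0,0],"roll": -0.85},
    {"linear": [0,0,0],"roll": -0.85},
    {"linear": [0,0,0],"roll": -0.85},
    {"linear": [0,0,0],"roll": -0.85},
    {"linear": [0,0,0]},
    {"linear": [0,0,0]}
  ]
}}

```text
invalid input
```

```bash
cat >> h.py <<'E'
def heading():
    m=R.from_quat(ctrl.observe()["tcp_rot"]).as_matrix();return np.degrees(np.arctan2(m[1,0],m[0,0]))
def delta(target,head=None):
    """units to go along the present tool axes, roll units"""
    s=ctrl.observe();m=R.from_quat(s["tcp_rot"]).as_matrix()
    print("pos",np.round(s["ee_pos"],4),"head",round(heading(),2),"t",round(s["time"],2),"f",np.round(s["wrist_force"],1),"open",round(s["opening"],3))
    print("units",np.round(m.T@(np.array(target)-s["ee_pos"])/.05,3),"roll",None if head is None else round(-((head-heading()+180)%360-180)/8,3))
E
python3 - <<'E'
from h import *
delta([.598,-.204,.2],54)
T=wristT();np.save("T1.npy",T)
im=cv2.cvtColor(ctrl.read_camera("wrist"),cv2.COLOR_RGB2BGR);cv2.imwrite("pics/w1.png",im)
E
```

```text
pos [ 0.1722 -0.4691  0.2068] head 20.16 t 0.1 f [ 0.7  0.2 -0.7] open 0.999
units [ 9.822 -2.042  0.137] roll -4.231
```

View pics/w1.png

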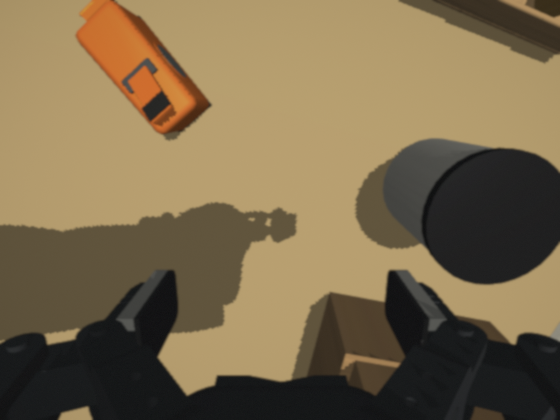

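The calls were refused, probably because "roll" is needed in every row. The wrist view is still at the start pose, showing the orange tape at (145,70) and a dark tin at (490,215).

>>> {"method": "carry_out", "body": {
  "commands": [
    {"linear": [0.8,-0.18,0],"roll": -0.35},
    {"linear": [0.8,-0.12,0],"roll": -0.35},
    {"linear": [0.8,-0.06,0],"roll": -0.35},
    {"linear": [0.8,0.0,0],"roll": -0.35},
    {"linear": [0.8,0.06,0],"roll": -0.35},
    {"linear": [0.8,0.1,0],"roll": -0.35},
    {"linear": [0.8,0.15,0],"roll": -0.35},
    {"linear": [0.8,0.2,0],"roll": -0.35},
    {"linear": [0.8,0.25,0],"roll": -0.35},
    {"linear": [0.8,0.3,0],"roll": -0.35},
    {"linear": [0.8,0.3,0],"roll": -0.35},
    {"linear": [0.8,0.3,0],"roll": -0.35}
  ],
  "hand": 1.0
}}

```text
time: 1.65
ee_pos: [0.6088, -0.2363, 0.2068]
tcp_rot: [0.892, 0.453, -0.0, -0.0]
wrist_force: [-0.7, -1.3, 0.3]
opening: 1.001
gripper_force: 0.0
```

```bash
python3 - <<'E'
from h import *
delta([.598,-.204,.2],54)
E
```

```text
pos [ 0.6088 -0.2363  0.2068] head 53.84 t 1.65 f [-0.7 -1.3  0.3] open 1.001
units [ 0.395 -0.555  0.137] roll -0.02
```

>>> {"method": "carry_out", "body": {
  "commands": [
    {"linear": [0.4,-0.55,0.1],"roll": 0},
    {"linear": [0,0,0],"roll": 0},
    {"linear": [0,0,0],"roll": 0}
  ]
}}

```text
time: 2.02
ee_pos: [0.5973, -0.2049, 0.2022]
tcp_rot: [0.892, 0.452, -0.0, 0.0]
wrist_force: [0.4, -0.4, 0.5]
opening: 0.998
gripper_force: 0.0
```

```bash
python3 - <<'E'
from h import *
delta([.598,-.204,.2],54)
T=wristT();np.save("T1.npy",T)
im=cv2.cvtColor(ctrl.read_camera("wrist"),cv2.COLOR_RGB2BGR);cv2.imwrite("pics/w2.png",im)
E
```

```text
pos [ 0.5973 -0.2049  0.2022] head 53.76 t 2.02 f [ 0.4 -0.4  0.5] open 0.998
units [ 0.023 -0.     0.045] roll -0.03
```

View pics/w2.png

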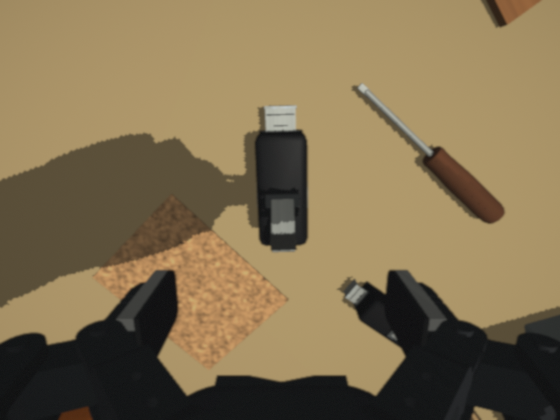

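```bash
python3 - <<'E'
from h import *
T=np.load("T1.npy")
f=lambda u,v,z:np.round(pt("wrist",u,v,z,T)[:2],4)
im=cv2.imread("pics/w2.png");g=im.max(2)
for v in (145,160,175,190,230):
    row=g[v,230:330];xs=np.where(row<50)[0]+230;
    print(v,xs.min(),xs.max(),f(xs.min()-.5,v,.062),f(xs.max()+.5,v,.062))
print("hook",f(265,105,.03),f(296,105,.03),"front",f(282,130,.064))
# silhouette model: case centre p, heading h
p=np.array([.598,-.204])
for h in (52,54,56):
  c,s=np.cos(np.radians(h)),np.sin(np.radians(h))
  for x,y,z in((52,23,66),(52,-23,66),(-52,23,66),(-52,-23,66),(75,15,30),(75,-15,30),(-38.5,0,90)):
    print(h,(x,y,z),np.round(proj("wrist",[p[0]+(c*x-s*y)/1000,p[1]+(s*x+c*y)/1000,z/1000],T),1))
M=[f(172,195,.003),f(288,299,.003),f(211,367,.003),f(95,275,.003)];print("mat",M,np.mean(M,0))
E
```

```text
145 255 305 [ 0.6039 -0.1582] [ 0.6393 -0.1841]
160 256 305 [ 0.5968 -0.1689] [ 0.6319 -0.1946]
175 257 305 [ 0.5895 -0.1799] [ 0.6243 -0.2054]
190 257 305 [ 0.5813 -0.1907] [ 0.6165 -0.2165]
230 260 305 [ 0.5606 -0.2223] [ 0.5948 -0.2474]
hook [ 0.6301 -0.1361] [ 0.6531 -0.153 ] front [ 0.6305 -0.1619]
52 (52, 23, 66) [255.  130.7]
52 (52, -23, 66) [309.7 132.4]
52 (-52, 23, 66) [253.8 246.2]
52 (-52, -23, 66) [303.7 247.6]
52 (75, 15, 30) [266.7 103.1]
52 (75, -15, 30) [299.3 104.1]
52 (-38.5, 0, 90) [279.  242.7]
54 (52, 23, 66) [252.8 131.7]
54 (52, -23, 66) [307.6 131.4]
54 (-52, 23, 66) [255.8 247. ]
54 (-52, -23, 66) [305.7 246.8]
54 (75, 15, 30) [263.9 103.6]
54 (75, -15, 30) [296.5 103.5]
54 (-38.5, 0, 90) [280.6 242.7]
56 (52, 23, 66) [250.7 132.7]
56 (52, -23, 66) [305.4 130.5]
56 (-52, 23, 66) [257.8 247.8]
56 (-52, -23, 66) [307.6 246. ]
56 (75, 15, 30) [261.  104.3]
56 (75, -15, 30) [293.6 103. ]
56 (-38.5, 0, 90) [282.2 242.7]
mat [array([ 0.4939, -0.15  ]), array([ 0.5207, -0.3241]), array([ 0.388 , -0.3443]), array([ 0.3609, -0.1689])] [ 0.440875 -0.246825]
```

>>> {"method": "carry_out", "body": {
  "commands": [
    {"linear": [0.04,-0.01,0.5],"roll": -0.15},
    {"linear": [0,0,0.6],"roll": 0},
    {"linear": [0,0,0.6],"roll": 0},
    {"linear": [0,0,0.6],"roll": 0},
    {"linear": [0,0,0.5],"roll": 0},
    {"linear": [0,0,0.4],"roll": 0},
    {"linear": [0,0,0.3],"roll": 0},
    {"linear": [0,0,0],"roll": 0},
    {"linear": [0,0,0],"roll": 0}
  ]
}}

```text
time: 3.2
ee_pos: [0.5986, -0.2032, 0.028]
tcp_rot: [0.887, 0.461, 0.0, 0.0]
wrist_force: [0.2, 0.1, -0.2]
opening: 1.0
gripper_force: 0.0
```

>>> {"method": "carry_out", "body": {
  "commands": [
    {"linear": [0,0,0],"roll": 0},
    {"linear": [0,0,0],"roll": 0},
    {"linear": [0,0,0],"roll": 0},
    {"linear": [0,0,0],"roll": 0},
    {"linear": [0,0,0],"roll": 0},
    {"linear": [0,0,0],"roll": 0},
    {"linear": [0,0,0],"roll": 0},
    {"linear": [0,0,0],"roll": 0}
  ],
  "hand": 0.0,
  "grip_force": 50.0
}}

```text
time: 4.2
ee_pos: [0.5986, -0.203, 0.0279]
tcp_rot: [0.887, 0.461, 0.0, 0.0]
wrist_force: [-0.9, 0.1, 6.6]
opening: 0.523
gripper_force: 50.4
```

```bash
python3 - <<'E'
from h import *
delta([.598,-.203,.027],55);print(ctrl.observe()["gripper_force"])
E
```

```text
pos [ 0.5986 -0.203   0.0279] head 54.96 t 4.2 f [-0.9  0.1  6.6] open 0.523
units [-0.007 -0.009  0.019] roll -0.005
50.37946879863739
```

>>> {"method": "carry_out", "body": {
  "commands": [
    {"linear": [0,0,-0.3],"roll": 0},
    {"linear": [0,0,-0.5],"roll": 0},
    {"linear": [0,0,-0.6],"roll": -0.2},
    {"linear": [0,0,-0.1],"roll": -0.8},
    {"linear": [0,0,0],"roll": -0.9},
    {"linear": [0,0,0],"roll": -0.9},
    {"linear": [0,0,0],"roll": -0.9},
    {"linear": [0,0,0],"roll": -0.9},
    {"linear": [0,0,0],"roll": -0.8},
    {"linear": [0,0,0],"roll": -0.65},
    {"linear": [0,0,0],"roll": 0}
  ]
}}

```text
time: 5.58
ee_pos: [0.5982, -0.2028, 0.1028]
tcp_rot: [0.62, 0.784, 0.0, 0.0]
wrist_force: [0.6, -1.2, -3.0]
opening: 0.524
gripper_force: 52.8
```

>>> {"method": "carry_out", "body": {
  "commands": [
    {"linear": [0.2,0.05,0],"roll": 0},
    {"linear": [0.5,0.13,0],"roll": 0},
    {"linear": [0.65,0.16,0],"roll": 0},
    {"linear": [0.75,0.19,0],"roll": 0},
    {"linear": [0.75,0.19,0],"roll": 0},
    {"linear": [0.75,0.19,0],"roll": 0},
    {"linear": [0.75,0.19,0],"roll": 0},
    {"linear": [0.75,0.19,0],"roll": 0},
    {"linear": [0.7,0.18,0],"roll": 0},
    {"linear": [0.5,0.13,0],"roll": 0},
    {"linear": [0.3,0.08,0],"roll": 0},
    {"linear": [0,0,0],"roll": 0}
  ]
}}

```text
time: 7.08
ee_pos: [0.6035, 0.1386, 0.1022]
tcp_rot: [0.62, 0.785, -0.0, -0.0]
wrist_force: [-0.6, -1.2, -3.6]
opening: 0.529
gripper_force: 52.8
```

```bash
python3 - <<'E'
from h import *
delta([.6029,.1501,.1],103.4)
T=wristT();np.save("T2.npy",T)
im=cv2.cvtColor(ctrl.read_camera("wrist"),cv2.COLOR_RGB2BGR);cv2.imwrite("pics/w3.png",im)
im=cv2.cvtColor(ctrl.read_camera("scene"),cv2.COLOR_RGB2BGR);cv2.imwrite("pics/s3.png",im)
E
```

```text
pos [0.6035 0.1386 0.1022] head 103.39 t 7.08 f [-0.6 -1.2 -3.6] open 0.529
units [0.227 0.042 0.044] roll -0.002
```

View pics/w3.png

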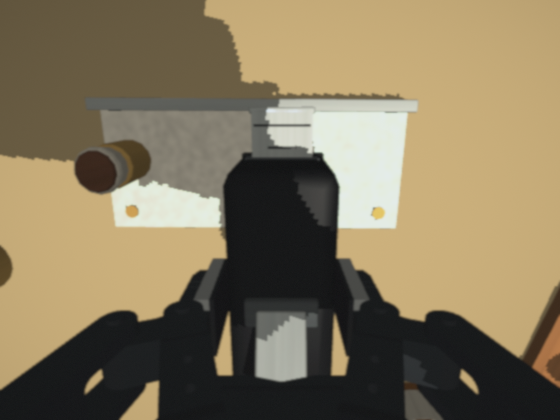

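Wrist view: fence top runs (88,97)–(417,100), board free edge (115,227)–(397,228), hook end at (250–315,107), and case front top edge at y≈156. The ferrule at (100,170) is clear.

```bash
python3 - <<'E'
from h import *
T=np.load("T2.npy");s=ctrl.observe()
f=lambda u,v,z:pt("wrist",u,v,z,T)[:2]
im=cv2.imread("pics/w3.png");g=cv2.cvtColor(im,cv2.COLOR_BGR2GRAY).astype(int)
for u in (130,180,330,350,390): print(u,[ (v,g[v,u]) for v in range(90,116,2)])
print("blade col",[(v,g[v,285]) for v in range(94,116)])
print("row115",[(u,g[115,u]) for u in list(range(244,256))+list(range(308,320))])
print("free edge",[ (v,g[v,380]) for v in range(222,234)])
m=R.from_quat(s["tcp_rot"]).as_matrix();L=lambda p:np.round((m[:2,:2].T@(p-s["ee_pos"][:2]))*1000,1)
print("tool frame mm: fence outer",L(f(88,98,.026)),L(f(417,100,.026)),"free",L(f(115,227.5,.008)),L(f(397,228.5,.008)))
print("hook outer top",L(f(250,107.5,.104)),L(f(314,107.5,.104)),"case front top",L(f(281,156,.138)), "board right corners",L(f(408,112,.008)))
E
```

```text
130 [(90, np.int64(93)), (92, np.int64(93)), (94, np.int64(94)), (96, np.int64(92)), (98, np.int64(93)), (100, np.int64(94)), (102, np.int64(95)), (104, np.int64(95)), (106, np.int64(94)), (108, np.int64(93)), (110, np.int64(109)), (112, np.int64(128)), (114, np.int64(129))]
180 [(90, np.int64(95)), (92, np.int64(94)), (94, np.int64(94)), (96, np.int64(94)), (98, np.int64(95)), (100, np.int64(94)), (102, np.int64(94)), (104, np.int64(93)), (106, np.int64(92)), (108, np.int64(91)), (110, np.int64(102)), (112, np.int64(129)), (114, np.int64(131))]
330 [(90, np.int64(177)), (92, np.int64(175)), (94, np.int64(134)), (96, np.int64(96)), (98, np.int64(116)), (100, np.int64(183)), (102, np.int64(198)), (104, np.int64(200)), (106, np.int64(204)), (108, np.int64(205)), (110, np.int64(198)), (112, np.int64(221)), (114, np.int64(232))]
350 [(90, np.int64(178)), (92, np.int64(165)), (94, np.int64(112)), (96, np.int64(95)), (98, np.int64(109)), (100, np.int64(179)), (102, np.int64(199)), (104, np.int64(201)), (106, np.int64(204)), (108, np.int64(208)), (110, np.int64(204)), (112, np.int64(222)), 
[... 1093 characters left out ...]
, np.int64(214)), (310, np.int64(215)), (311, np.int64(217)), (312, np.int64(221)), (313, np.int64(227)), (314, np.int64(230)), (315, np.int64(232)), (316, np.int64(232)), (317, np.int64(232)), (318, np.int64(232)), (319, np.int64(232))]
free edge [(222, np.int64(233)), (223, np.int64(233)), (224, np.int64(233)), (225, np.int64(233)), (226, np.int64(232)), (227, np.int64(223)), (228, np.int64(195)), (229, np.int64(178)), (230, np.int64(178)), (231, np.int64(178)), (232, np.int64(178)), (233, np.int64(179))]
tool frame mm: fence outer [  79.  -126.1] [78. 90.] free [ -16.8 -129. ] [-17.4  91.5]
hook outer top [ 72.8 -13.3] [72.9 15.4] case front top [55.5  0.6] board right corners [70.3 91.1]
```

>>> {"method": "carry_out", "body": {
  "commands": [
    {"linear": [0.13,0,0],"roll": 0},
    {"linear": [0.13,0,0],"roll": 0},
    {"linear": [0,0,0.3],"roll": 0},
    {"linear": [0,0,0.3],"roll": 0},
    {"linear": [0,0,0.25],"roll": 0},
    {"linear": [0,0,0.2],"roll": 0},
    {"linear": [0,0,0.15],"roll": 0},
    {"linear": [0,0,0.06],"roll": 0},
    {"linear": [0,0,0],"roll": 0},
    {"linear": [0,0,0],"roll": 0}
  ]
}}

```text
time: 8.43
ee_pos: [0.6009, 0.1504, 0.0396]
tcp_rot: [0.62, 0.785, 0.0, 0.0]
wrist_force: [-0.6, -0.3, -2.8]
opening: 0.522
gripper_force: 52.8
```

```bash
python3 - <<'E'
from h import *
delta([.6,.1515,.039],103.4)
im=cv2.cvtColor(ctrl.read_camera("wrist"),cv2.COLOR_RGB2BGR)[60:270,60:440]
im2=cv2.cvtColor(ctrl.read_camera("scene"),cv2.COLOR_RGB2BGR)[160:265,270:460]
cv2.imwrite("pics/w4.png",np.vstack([cv2.resize(im,(570,315)),cv2.resize(im2,(570,285),interpolation=cv2.INTER_CUBIC)[:280]]))
E
```

```text
pos [0.6009 0.1504 0.0396] head 103.36 t 8.43 f [-0.6 -0.3 -2.8] open 0.522
units [ 0.026 -0.013  0.012] roll -0.005
```

View pics/w4.png

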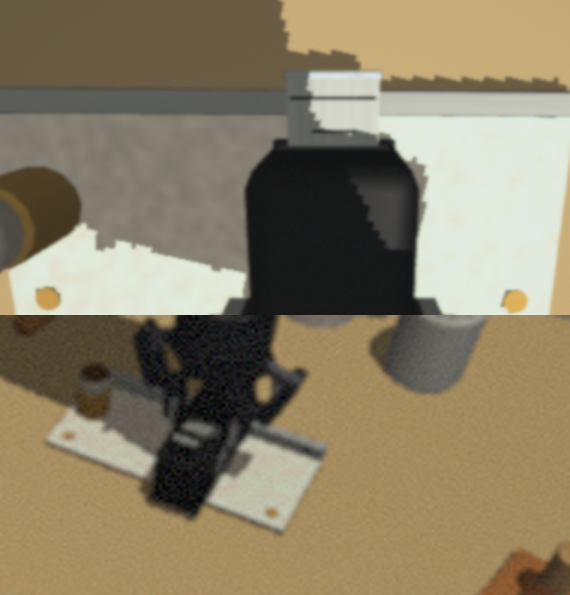

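The hook hangs beyond the fence and there is no contact force. Drawing back.

>>> {"method": "carry_out", "body": {
  "commands": [
    {"linear": [-0.1,0,0],"roll": 0},
    {"linear": [-0.15,0,0],"roll": 0},
    {"linear": [-0.2,0,0],"roll": 0},
    {"linear": [-0.25,0,0],"roll": 0},
    {"linear": [-0.25,0,0],"roll": 0},
    {"linear": [-0.25,0,0],"roll": 0},
    {"linear": [-0.25,0,0],"roll": 0},
    {"linear": [-0.18,0,0],"roll": 0},
    {"linear": [-0.1,0,0],"roll": 0},
    {"linear": [0,0,0],"roll": 0},
    {"linear": [0,0,0],"roll": 0}
  ]
}}

```text
time: 9.9
ee_pos: [0.6206, 0.0662, 0.0392]
tcp_rot: [0.62, 0.784, 0.0, -0.0]
wrist_force: [0.1, 6.2, -4.8]
opening: 0.523
gripper_force: 52.6
```

```bash
python3 - <<'E'
from h import *
delta([.6209,.0663,.028],103.4)
T=wristT();f=lambda u,v,z:pt("wrist",u,v,z,T)[:2]
im=cv2.cvtColor(ctrl.read_camera("wrist"),cv2.COLOR_RGB2BGR)
cv2.imwrite("pics/w5.png",im);np.save("T5.npy",T)
E
```

```text
pos [0.6206 0.0662 0.0392] head 103.34 t 9.9 f [ 0.1  6.2 -4.8] open 0.523
units [0.001 0.005 0.224] roll -0.007
```

View pics/w5.png

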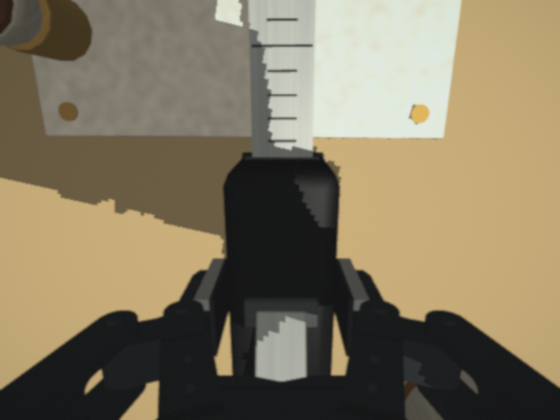

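```bash
python3 - <<'E'
from h import *
T=np.load("T5.npy");s=ctrl.observe();m=R.from_quat(s["tcp_rot"]).as_matrix()
for u,v,z in((46,135.5,.008),(443,138,.008),(281,156,.0392-.028+.066),(281,160,.0392-.028+.06)):
    print(np.round((m[:2,:2].T@(pt("wrist",u,v,z,T)[:2]-s["ee_pos"][:2]))*1000,1))
E
```

```text
[  56.8 -128.8]
[55.5 89.8]
[54.4  0.5]
[52.1  0.5]
```

>>> {"method": "carry_out", "body": {
  "commands": [
    {"linear": [0,0,0.1],"roll": 0},
    {"linear": [0,0,0.11],"roll": 0},
    {"linear": [0,0,0],"roll": 0},
    {"linear": [0,0,0],"roll": 0},
    {"linear": [0,0,0],"roll": 0}
  ]
}}

```text
time: 10.58
ee_pos: [0.621, 0.0673, 0.0296]
tcp_rot: [0.62, 0.785, 0.001, -0.0]
wrist_force: [-3.6, 11.9, 6.4]
opening: 0.524
gripper_force: 53.8
```

>>> {"method": "carry_out", "body": {
  "commands": [
    {"linear": [0,0,0],"roll": 0},
    {"linear": [0,0,0],"roll": 0},
    {"linear": [0,0,0],"roll": 0},
    {"linear": [0,0,0],"roll": 0},
    {"linear": [0,0,0],"roll": 0},
    {"linear": [0,0,0],"roll": 0},
    {"linear": [0,0,0],"roll": 0},
    {"linear": [0,0,0],"roll": 0}
  ],
  "hand": 1.0
}}

```text
time: 11.58
ee_pos: [0.6207, 0.0662, 0.0287]
tcp_rot: [0.62, 0.785, 0.0, 0.0]
wrist_force: [-0.4, 0.3, 0.4]
opening: 1.001
gripper_force: 0.0
```

>>> {"method": "carry_out", "body": {
  "commands": [
    {"linear": [0,0,-0.3],"roll": 0},
    {"linear": [0,0,-0.6],"roll": 0},
    {"linear": [0,0,-0.6],"roll": 0},
    {"linear": [0,0,-0.6],"roll": 0},
    {"linear": [-0.4,0,-0.4],"roll": 0},
    {"linear": [-0.4,0,0],"roll": 0},
    {"linear": [0,0,0],"roll": 0},
    {"linear": [0,0,0],"roll": 0}
  ]
}}

```text
time: 12.58
ee_pos: [0.6294, 0.0273, 0.1529]
tcp_rot: [0.62, 0.784, -0.0, -0.001]
wrist_force: [0.3, 0.2, -0.0]
opening: 0.999
gripper_force: 0.0
```

```bash
python3 - <<'E'
from h import *
delta([.6209,.0663,.028],103.4)
T=wristT();np.save("T6.npy",T)
im=cv2.cvtColor(ctrl.read_camera("wrist"),cv2.COLOR_RGB2BGR)
cv2.imwrite("pics/w6.png",im)
E
```

```text
pos [0.6294 0.0273 0.1529] head 103.34 t 12.57 f [ 0.3  0.2 -0. ] open 0.999
units [0.796 0.019 2.498] roll -0.008
```

View pics/w6.png

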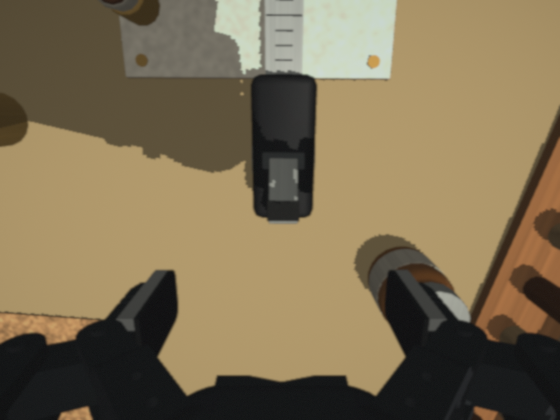

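Case appears square against the edge: front top at v≈75, edge v≈77–79, pad at (283,210), jar clear at (420,285). Checking this against the projected model.

```bash
python3 - <<'E'
from h import *
T=np.load("T6.npy");s=ctrl.observe();m=R.from_quat(s["tcp_rot"]).as_matrix();A=m[:2,:2]
L=lambda p:np.round((A.T@(p[:2]-s["ee_pos"][:2]))*1000,1)
print("edge",L(pt("wrist",126,76.5,.008,T)),L(pt("wrist",391,79,.008,T)))
e=(L(pt("wrist",126,76.5,.008,T))+L(pt("wrist",391,79,.008,T)))[0]/2
g=cv2.imread("pics/w6.png").max(2)
for v in(100,120,140,200):
    xs=np.where(g[v,240:330]<60)[0]+240;print(v,xs.min(),xs.max())
for x,y,z in((52,23,66),(52,-23,66),(-52,23,66),(-52,-23,66),(-38.5,0,90),(-30,0,88),(-6,10,68)):
    X=A@np.array([e-52+x,-y])/1000+s["ee_pos"][:2]
    print((x,y,z),np.round(proj("wrist",[*X,z/1000],T),1))
p=A@np.array([e-52-38.5-1,0])/1000+s["ee_pos"][:2];print("pad",p)
print("pad direct",L(pt("wrist",283.5,211,.090,T)))
delta([*p,.11])
E
```

```text
edge [  96.7 -128.2] [94.7 91.6]
100 251 314
120 252 314
140 252 313
200 254 311
(52, 23, 66) [246.2  70.3]
(52, -23, 66) [314.7  70.3]
(-52, 23, 66) [250.  218.3]
(-52, -23, 66) [311.1 218.3]
(-38.5, 0, 90) [280.5 209.8]
(-30, 0, 88) [280.5 196.9]
(-6, 10, 68) [266.5 157.4]
pad [0.62839713 0.03159472]
pad direct [4.3 2.1]
pos [0.6294 0.0275 0.153 ] head 103.36 t 12.62 f [ 0.1  0.9 -0.1] open 0.999
units [0.084 0.001 0.859] roll None
```

>>> {"method": "carry_out", "body": {
  "commands": [
    {"linear": [0.04,0.04,0.3],"roll": 0},
    {"linear": [0,0,0.4],"roll": 0},
    {"linear": [0,0,0.3],"roll": 0},
    {"linear": [0,0,0],"roll": 0},
    {"linear": [0,0,0],"roll": 0},
    {"linear": [0,0,0],"roll": 0},
    {"linear": [0,0,0],"roll": 0}
  ],
  "hand": 0.0
}}

```text
time: 13.5
ee_pos: [0.6316, 0.0297, 0.1042]
tcp_rot: [0.62, 0.785, 0.0, 0.0]
wrist_force: [0.6, -0.3, 0.3]
opening: 0.003
gripper_force: 0.0
```

>>> {"method": "carry_out", "body": {
  "commands": [
    {"linear": [0,0,0.1],"roll": 0},
    {"linear": [0,0,0.1],"roll": 0},
    {"linear": [0,0,0.1],"roll": 0},
    {"linear": [0,0,0.1],"roll": 0},
    {"linear": [0,0,0.1],"roll": 0},
    {"linear": [0,0,0.08],"roll": 0},
    {"linear": [0,0,0],"roll": 0},
    {"linear": [0,0,0],"roll": 0}
  ]
}}

```text
time: 14.5
ee_pos: [0.6315, 0.0297, 0.0749]
tcp_rot: [0.62, 0.785, 0.0, 0.0]
wrist_force: [-0.6, -0.6, -0.2]
opening: 0.003
gripper_force: 0.0
```

>>> {"method": "carry_out", "body": {
  "commands": [
    {"linear": [0,0,0.02],"roll": 0},
    {"linear": [0,0,0.02],"roll": 0},
    {"linear": [0,0,0],"roll": 0}
  ]
}}

```text
time: 14.88
ee_pos: [0.6313, 0.0297, 0.0726]
tcp_rot: [0.62, 0.785, -0.0, -0.0]
wrist_force: [-0.2, 0.1, -0.0]
opening: 0.003
gripper_force: 0.0
```

>>> {"method": "carry_out", "body": {
  "commands": [
    {"linear": [0,0,0.02],"roll": 0},
    {"linear": [0,0,0.02],"roll": 0},
    {"linear": [0,0,0],"roll": 0},
    {"linear": [0,0,0],"roll": 0}
  ]
}}

```text
time: 15.38
ee_pos: [0.6314, 0.0296, 0.0707]
tcp_rot: [0.62, 0.785, 0.0, 0.0]
wrist_force: [0.6, 0.1, 0.2]
opening: -0.001
gripper_force: 0.0
```

>>> {"method": "carry_out", "body": {
  "commands": [
    {"linear": [0,0,0.02],"roll": 0},
    {"linear": [0,0,0.02],"roll": 0},
    {"linear": [0,0,0],"roll": 0}
  ]
}}

```text
time: 15.75
ee_pos: [0.6316, 0.0294, 0.0689]
tcp_rot: [0.62, 0.784, 0.0, 0.0]
wrist_force: [-0.9, -2.9, 3.7]
opening: 0.003
gripper_force: 2.0
```

```bash
python3 - <<'E'
from h import *
delta([.6209,.0663,.028],103.4);T=wristT()
im=cv2.cvtColor(ctrl.read_camera("wrist"),cv2.COLOR_RGB2BGR)
cv2.imwrite("pics/w7.png",im);np.save("T7.npy",T)
sc=cv2.cvtColor(ctrl.read_camera("scene"),cv2.COLOR_RGB2BGR);cv2.imwrite("pics/s7.png",sc)
u,v=map(int,proj("scene",[.6265,.045,.05]))
sd=cv2.cvtColor(ctrl.read_camera("side"),cv2.COLOR_RGB2BGR)
a,b=map(int,proj("side",[.6265,.045,.05]));print(u,v,a,b)
c1=cv2.resize(sc[v-50:v+50,u-65:u+65],(390,300),interpolation=cv2.INTER_CUBIC)
c2=cv2.resize(sd[max(b-50,0):b+50,a-65:a+65],(390,300),interpolation=cv2.INTER_CUBIC)
c1=cv2.vconcat([c1,c2])
cv2.imwrite("pics/c7.png",cv2.hconcat([c1,cv2.resize(im[:,140:420],(400,600))]))
E
```

```text
pos [0.6316 0.0294 0.0689] head 103.34 t 15.75 f [-0.9 -2.9  3.7] open 0.003
units [ 0.769 -0.039  0.818] roll -0.007
318 238 260 202
```

View pics/c7.png

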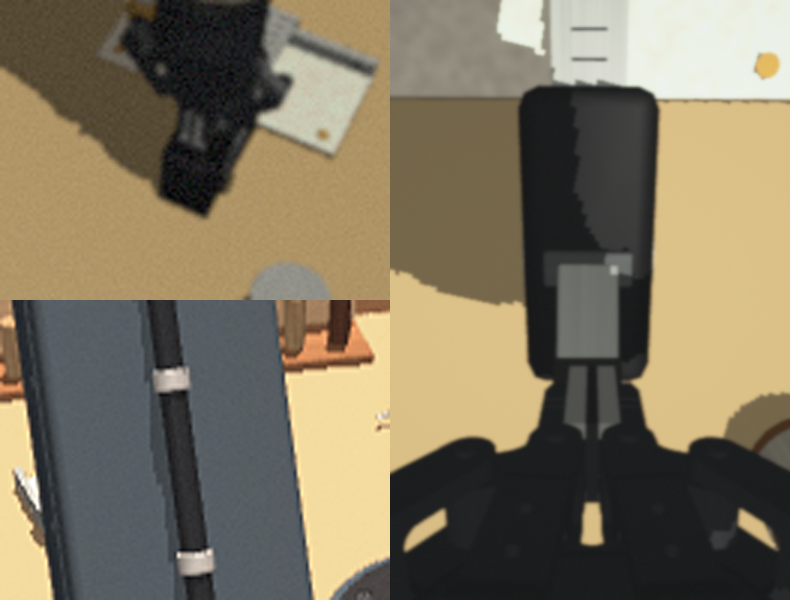

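The fingertips meet the rear end of the lever at about crop (590,362). I'll work out the lever angle by projection.

```bash
python3 - <<'E'
from h import *
C=np.array([.5792,.1641])  # board
T6=np.load("T6.npy");T7=np.load("T7.npy");s=ctrl.observe();m=R.from_quat(s["tcp_rot"]).as_matrix();A=m[:2,:2]
for n,T,off in(("w6",T6,0),("w7",T7,0)):
    g=cv2.imread(f"pics/{n}.png")
    e=[pt("wrist",u,v,.008,T)[:2] for u,v in (((126,76.5),(391,79)) if n=="w6" else ((150,68.5),(410,70.5)))]
    t=A[:,0]; E=np.mean([t@x for x in e]); lat=A[:,1]@s["ee_pos"][:2]
    print(n,"edge along tool x",E,"tcp",t@s["ee_pos"][:2],"tcp in tape x",(t@s["ee_pos"][:2]-E)*1000+52)
    W=lambda x,z:np.round(proj("wrist",[*(t*(E+(x-52)/1000)+A[:,1]*lat),z/1000],T)[1],1)
    for a in(.5,.25,0): print(" raise",a,{r:W(-6-r*np.cos(a),71+r*np.sin(a)) for r in(0,28,37,46)})
    print(" case front/rear top",W(52,66),W(-52,66))
    print(" col",[int(x) for x in g[60:285:3,284].max(1)])
print("tcp px in w7",proj("wrist",s["ee_pos"],T7))
E
```

```text
w6 edge along tool x -0.022809835826365206 tcp -0.11717846281766206 tcp in tape x -42.368626991296864
 raise 0.5 {0: np.float64(157.9), 28: np.float64(196.4), 37: np.float64(209.2), 46: np.float64(222.2)}
 raise 0.25 {0: np.float64(157.9), 28: np.float64(197.8), 37: np.float64(210.5), 46: np.float64(223.2)}
 raise 0 {0: np.float64(157.9), 28: np.float64(196.6), 37: np.float64(208.6), 46: np.float64(220.3)}
 case front/rear top 70.3 218.3
 col [127, 180, 181, 180, 109, 29, 31, 41, 45, 45, 46, 47, 46, 47, 46, 47, 47, 46, 46, 47, 46, 47, 46, 47, 47, 48, 47, 33, 23, 22, 23, 40, 43, 79, 86, 87, 87, 86, 86, 87, 87, 88, 87, 88, 87, 87, 88, 50, 37, 37, 38, 38, 37, 46, 135, 176, 178, 178, 179, 179, 178, 178, 178, 178, 178, 178, 178, 178, 178, 178, 178, 178, 178, 177, 178]
w7 edge along tool x -0.023572121677676236 tcp -0.11717846281766206 tcp in tape x -41.60634113998583
 raise 0.5 {0: np.float64(186.0), 28: np.float64(244.6), 37: np.float64(264.4), 46: np.float64(284.7)}
 raise 0.25 {0: np.float64(186.0), 28: np.float64(244.6), 37: np.float64(263.3), 46: np.float64(281.9)}
 raise 0 {0: np.float64(186.0), 28: np.float64(241.1), 37: np.float64(257.7), 46: np.float64(273.9)}
 case front/rear top 55.4 269.7
 col [70, 34, 41, 50, 55, 57, 58, 58, 58, 58, 58, 59, 58, 58, 58, 58, 58, 58, 58, 58, 58, 58, 58, 58, 58, 58, 58, 58, 58, 58, 58, 59, 58, 58, 59, 55, 46, 31, 31, 51, 55, 56, 101, 110, 110, 111, 111, 111, 111, 112, 112, 112, 112, 112, 112, 112, 112, 112, 113, 114, 113, 113, 113, 102, 34, 34, 46, 43, 42, 43, 41, 38, 39, 37, 35]
tcp px in w7 [279.93992228 253.54280297]
```

```bash
python3 - <<'E'
from h import *
for n,rows,cz in(("w6",range(166,199,4),.153+.163),("w7",range(190,248,6),.0689+.163)):
    g=cv2.imread(f"pics/{n}.png").max(2)
    for v in rows:
        r=g[v,225:335].astype(float);x=np.where(r>68)[0]
        th=68;a,b=x.min(),x.max()
        la=a-1+(th-r[a-1])/(r[a]-r[a-1]); lb=b+(r[b]-th)/(r[b]-r[b+1]);print(n,v,round(225+la,1),round(225+lb,1),"w",round(lb-la,2))
for n in("T6","T7"):
    T=np.load(n+".npy");i=ctrl.camera_info("wrist")
    for a in(.5,0):
      o=[]
      for r in(4,16,27):
        x=-6-r*np.cos(a);z=(70+r*np.sin(a))/1000
        s=ctrl.observe();A=R.from_quat(s["tcp_rot"]).as_matrix()[:2,:2];t=A[:,0];E=-.0232
        p=lambda y:proj("wrist",[*(t*(E+(x-52)/1000)+A[:,1]*(A[:,1]@s["ee_pos"][:2]+y)),z],T)
        o.append((round(p(0)[1]),round(p(.01)[0]-p(-.01)[0],1)))
      print(n,"raise",a,o)
E
```

```text
Traceback (most recent call last):
IndexError: index 110 is out of bounds for axis 0 with size 110
```

```bash
python3 - <<'E'
from h import *
for n,rows in(("w6",range(166,199,6)),("w7",range(190,248,8))):
    g=cv2.cvtColor(cv2.imread(f"pics/{n}.png"),cv2.COLOR_BGR2GRAY)
    for v in rows:
        r=g[v,255:320].astype(float);d=np.diff(cv2.GaussianBlur(r[None],(3,1),0)[0])
        print(n,v,"rise",[255+int(i) for i in np.argsort(-d)[:2]],"fall",[255+int(i) for i in np.argsort(d)[:2]])
s=ctrl.observe();A=R.from_quat(s["tcp_rot"]).as_matrix()[:2,:2];t=A[:,0];E=-.0232
for n in("T6","T7"):
    T=np.load(n+".npy")
    for a in(.5,0):
      o=[]
      for r in(4,16,27):
        x=-6-r*np.cos(a);z=(70+r*np.sin(a))/1000
        p=lambda y:proj("wrist",[*(t*(E+(x-52)/1000)+A[:,1]*(A[:,1]@s["ee_pos"][:2]+y)),z],T)
        o.append((round(p(0)[1]),round(p(.01)[0]-p(-.01)[0],1)))
      print(n,"raise",a,o)
E
```

```text
w6 166 rise [313, 314] fall [297, 296]
w6 172 rise [313, 312] fall [297, 298]
w6 178 rise [313, 312] fall [297, 298]
w6 184 rise [312, 268] fall [297, 274]
w6 190 rise [312, 313] fall [297, 298]
w6 196 rise [312, 311] fall [297, 296]
w7 190 rise [293, 294] fall [298, 299]
w7 198 rise [256, 257] fall [299, 298]
w7 206 rise [256, 257] fall [299, 298]
w7 214 rise [256, 257] fall [299, 298]
w7 222 rise [256, 257] fall [299, 300]
w7 230 rise [256, 257] fall [299, 300]
w7 238 rise [256, 257] fall [299, 300]
w7 246 rise [256, 257] fall [299, 300]
T6 raise 0.5 [(164, np.float64(28.4)), (180, np.float64(28.7)), (195, np.float64(29.0))]
T6 raise 0 [(164, np.float64(28.2)), (181, np.float64(27.8)), (195, np.float64(27.5))]
T7 raise 0.5 [(193, np.float64(42.0)), (218, np.float64(42.7)), (241, np.float64(43.3))]
T7 raise 0 [(193, np.float64(41.5)), (217, np.float64(40.7)), (238, np.float64(40.0))]
```

>>> {"method": "carry_out", "body": {
  "commands": [
    {"linear": [0,0,0.02],"roll": 0},
    {"linear": [0,0,0],"roll": 0}
  ]
}}

```text
time: 16.15
ee_pos: [0.6316, 0.0294, 0.0679]
tcp_rot: [0.62, 0.784, -0.0, 0.0]
wrist_force: [-0.7, -3.5, 5.4]
opening: -0.003
gripper_force: 2.6
```

>>> {"method": "carry_out", "body": {
  "commands": [
    {"linear": [0,0,0.02],"roll": 0},
    {"linear": [0,0,0],"roll": 0}
  ]
}}

```text
time: 16.4
ee_pos: [0.6316, 0.0294, 0.0669]
tcp_rot: [0.62, 0.784, 0.0, 0.0]
wrist_force: [2.4, -3.9, 5.1]
opening: -0.001
gripper_force: 2.5
```

>>> {"method": "carry_out", "body": {
  "commands": [
    {"linear": [0,0,-0.3],"roll": 0},
    {"linear": [0,0,-0.4],"roll": 0},
    {"linear": [0.14,0,0],"roll": 0},
    {"linear": [0,0,0],"roll": 0}
  ]
}}

```text
time: 16.9
ee_pos: [0.6294, 0.0372, 0.1015]
tcp_rot: [0.62, 0.785, 0.0, -0.0]
wrist_force: [-0.6, 0.2, -0.9]
opening: 0.002
gripper_force: 0.0
```

```bash
python3 - <<'E'
from h import *
delta([.6209,.0663,.028],103.4)
T=wristT();np.save("T8.npy",T)
im=cv2.cvtColor(ctrl.read_camera("wrist"),cv2.COLOR_RGB2BGR);cv2.imwrite("pics/w8.png",im)
g=cv2.cvtColor(im,cv2.COLOR_BGR2GRAY);a=cv2.cvtColor(cv2.imread("pics/w7.png"),cv2.COLOR_BGR2GRAY)
for u in (268,284,295):
  print(u,"w7",[int(x) for x in a[180:300:4,u]]);print(u,"w8",[int(x) for x in g[170:300:4,u]])
s=ctrl.observe();A=R.from_quat(s["tcp_rot"]).as_matrix()[:2,:2];t=A[:,0];E=-.0232
for q in(.5,.25,0):
  o=[]
  for r in(4,16,30,46):
    x=-6-r*np.cos(q);z=(70+r*np.sin(q))/1000
    p=lambda y:proj("wrist",[*(t*(E+(x-52)/1000)+A[:,1]*(A[:,1]@s["ee_pos"][:2]+y)),z],T)
    o.append((round(p(0)[1],1),round(p(.01)[0]-p(-.01)[0],1)))
  print(q,o)
for v in range(170,250,8):
    d=np.diff(g[v,240:330].astype(float));print(v,240+int(d[:40].argmax()),280+int(d[40:].argmin()))
print("tcp px",proj("wrist",s["ee_pos"],T))
E
```

```text
pos [0.6294 0.0372 0.1015] head 103.4 t 16.9 f [-0.6  0.2 -0.9] open 0.002
units [ 0.605 -0.031  1.47 ] roll -0.0
268 w7 [54, 69, 108, 109, 109, 109, 110, 110, 110, 110, 111, 111, 112, 112, 112, 112, 113, 111, 34, 61, 81, 81, 80, 81, 80, 80, 80, 80, 80, 89]
268 w8 [25, 26, 29, 50, 56, 105, 105, 106, 105, 106, 106, 107, 107, 106, 107, 108, 107, 108, 57, 30, 43, 46, 74, 75, 74, 74, 75, 75, 74, 74, 75, 75, 57]
284 w7 [54, 64, 109, 109, 110, 110, 110, 110, 111, 111, 111, 111, 111, 111, 112, 112, 112, 111, 34, 39, 45, 42, 42, 38, 38, 35, 34, 34, 32, 36]
284 w8 [25, 24, 30, 50, 55, 103, 104, 105, 105, 105, 105, 105, 106, 105, 106, 105, 120, 143, 72, 46, 45, 46, 41, 39, 39, 37, 34, 35, 32, 32, 32, 29, 38]
295 w7 [113, 112, 173, 133, 108, 108, 108, 109, 109, 109, 109, 109, 110, 111, 110, 110, 111, 109, 35, 60, 80, 80, 80, 81, 81, 80, 80, 80, 81, 83]
295 w8 [53, 27, 29, 49, 53, 96, 97, 96, 96, 97, 97, 97, 97, 97, 98, 98, 98, 141, 107, 46, 47, 45, 73, 74, 75, 74, 75, 75, 75, 74, 75, 75, 47]
0.5 [(np.float64(192.9), np.float64(35.0)), (np.float64(213.4), np.float64(35.5)), (np.float64(238.1), np.float64(36.0)), (np.float64(267.2), np.float64(36.7))]
0.25 [(np.float64(193.1), np.float64(34.8)), (np.float64(214.0), np.float64(34.8)), (np.float64(238.3), np.float64(34.7)), (np.float64(265.9), np.float64(34.6))]
0 [(np.float64(193.0), np.float64(34.7)), (np.float64(212.9), np.float64(34.1)), (np.float64(235.4), np.float64(33.5)), (np.float64(260.1), np.float64(32.8))]
170 245 310
178 245 289
186 253 305
194 261 296
202 261 296
210 261 296
218 261 296
226 261 296
234 261 296
242 276 296
tcp px [279.63372495 253.8797972 ]
```

>>> {"method": "carry_out", "body": {
  "commands": [
    {"linear": [0,0,0.15],"roll": 0},
    {"linear": [0,0,0.1],"roll": 0},
    {"linear": [0,0,0.08],"roll": 0}
  ]
}}

```text
time: 17.32
ee_pos: [0.6294, 0.0363, 0.0844]
tcp_rot: [0.62, 0.784, -0.0, -0.0]
wrist_force: [-0.1, -0.5, 0.4]
opening: -0.002
gripper_force: 0.0
```

>>> {"method": "carry_out", "body": {
  "commands": [
    {"linear": [0,0,0.06],"roll": 0},
    {"linear": [0,0,0.04],"roll": 0}
  ]
}}

```text
time: 17.58
ee_pos: [0.6297, 0.0364, 0.08]
tcp_rot: [0.62, 0.785, -0.0, -0.0]
wrist_force: [0.9, 0.0, 0.7]
opening: -0.001
gripper_force: 0.0
```

>>> {"method": "carry_out", "body": {
  "commands": [
    {"linear": [0,0,0.06],"roll": 0},
    {"linear": [0,0,0.04],"roll": 0}
  ]
}}

```text
time: 17.82
ee_pos: [0.6297, 0.0364, 0.075]
tcp_rot: [0.62, 0.785, -0.0, -0.0]
wrist_force: [-0.8, 0.3, -0.8]
opening: 0.001
gripper_force: 0.0
```

>>> {"method": "carry_out", "body": {
  "commands": [
    {"linear": [0,0,0.06],"roll": 0},
    {"linear": [0,0,0.04],"roll": 0}
  ]
}}

```text
time: 18.08
ee_pos: [0.6297, 0.0364, 0.07]
tcp_rot: [0.62, 0.785, -0.0, -0.0]
wrist_force: [-0.8, 0.6, 0.0]
opening: -0.002
gripper_force: 0.0
```

>>> {"method": "carry_out", "body": {
  "commands": [
    {"linear": [0,0,0.06],"roll": 0},
    {"linear": [0,0,0.04],"roll": 0}
  ]
}}

```text
time: 18.32
ee_pos: [0.6298, 0.0364, 0.0651]
tcp_rot: [0.62, 0.785, -0.0, 0.0]
wrist_force: [-0.5, -1.1, 3.6]
opening: 0.001
gripper_force: 1.7
```

>>> {"method": "carry_out", "body": {
  "commands": [
    {"linear": [0,0,0.06],"roll": 0},
    {"linear": [0,0,0.04],"roll": 0}
  ]
}}

```text
time: 18.58
ee_pos: [0.63, 0.0363, 0.0603]
tcp_rot: [0.62, 0.785, 0.0, 0.0]
wrist_force: [0.6, -3.1, 4.8]
opening: -0.0
gripper_force: 1.8
```

>>> {"method": "carry_out", "body": {
  "commands": [
    {"linear": [0,0,0.04],"roll": 0},
    {"linear": [0,0,0.02],"roll": 0}
  ]
}}

```text
time: 18.82
ee_pos: [0.6298, 0.0364, 0.0571]
tcp_rot: [0.62, 0.785, -0.0, 0.0]
wrist_force: [0.6, -3.8, 3.9]
opening: 0.0
gripper_force: 1.8
```

>>> {"method": "carry_out", "body": {
  "commands": [
    {"linear": [0,0,0.03],"roll": 0},
    {"linear": [0,0,0],"roll": 0}
  ]
}}

```text
time: 19.08
ee_pos: [0.6297, 0.0365, 0.0556]
tcp_rot: [0.62, 0.785, -0.0, -0.0]
wrist_force: [0.2, -1.2, 2.9]
opening: -0.002
gripper_force: 0.9
```

>>> {"method": "carry_out", "body": {
  "commands": [
    {"linear": [0,0,0.03],"roll": 0},
    {"linear": [0,0,0],"roll": 0}
  ]
}}

```text
time: 19.32
ee_pos: [0.6297, 0.0365, 0.0541]
tcp_rot: [0.62, 0.785, -0.0, -0.0]
wrist_force: [0.7, -1.2, 1.8]
opening: 0.004
gripper_force: 1.0
```

>>> {"method": "carry_out", "body": {
  "commands": [
    {"linear": [0,0,0.02],"roll": 0},
    {"linear": [0,0,0.02],"roll": 0}
  ]
}}

```text
time: 19.58
ee_pos: [0.6298, 0.0364, 0.0522]
tcp_rot: [0.62, 0.785, -0.0, 0.0]
wrist_force: [0.8, -2.7, 2.6]
opening: -0.005
gripper_force: 2.0
```

>>> {"method": "carry_out", "body": {
  "commands": [
    {"linear": [0,0,0.02],"roll": 0},
    {"linear": [0,0,0.01],"roll": 0}
  ]
}}

```text
time: 19.82
ee_pos: [0.6298, 0.0364, 0.0507]
tcp_rot: [0.62, 0.785, -0.0, 0.0]
wrist_force: [1.8, -3.5, 4.1]
opening: -0.003
gripper_force: 2.1
```

```bash
python3 - <<'E'
from h import *
delta([.6209,.0663,.028],103.4)
im=cv2.cvtColor(ctrl.read_camera("wrist"),cv2.COLOR_RGB2BGR);cv2.imwrite("pics/w9.png",im)
T=wristT();np.save("T9.npy",T);g=cv2.cvtColor(im,cv2.COLOR_BGR2GRAY)
for v in range(180,256,8):
    d=np.diff(g[v,230:340].astype(float));print(v,230+int(d[:50].argmax()),280+int(d[50:].argmin()),g[v,284])
s=ctrl.observe();A=R.from_quat(s["tcp_rot"]).as_matrix()[:2,:2];t=A[:,0];E=-.0232
for q in(.5,.25,0):
  o=[]
  for r in(4,16,30,46):
    x=-6-r*np.cos(q);z=(70+r*np.sin(q))/1000
    p=lambda y:proj("wrist",[*(t*(E+(x-52)/1000)+A[:,1]*(A[:,1]@s["ee_pos"][:2]+y)),z],T)
    o.append((round(p(0)[1],1),round(p(.01)[0]-p(-.01)[0],1)))
  print(q,o)
E
```

```text
pos [0.6298 0.0364 0.0507] head 103.35 t 19.82 f [ 1.8 -3.5  4.1] open -0.003
units [ 0.623 -0.034  0.453] roll -0.006
180 232 317 25
188 255 318 24
196 232 318 25
204 243 312 50
212 243 312 70
220 255 301 98
228 254 301 97
236 255 301 98
244 255 301 97
252 255 300 97
0.5 [(np.float64(218.9), np.float64(46.3)), (np.float64(246.6), np.float64(47.1)), (np.float64(280.2), np.float64(48.1)), (np.float64(320.3), np.float64(49.2))]
0.25 [(np.float64(219.0), np.float64(46.0)), (np.float64(246.5), np.float64(45.9)), (np.float64(278.4), np.float64(45.7)), (np.float64(314.6), np.float64(45.6))]
0 [(np.float64(218.6), np.float64(45.7)), (np.float64(244.2), np.float64(44.7)), (np.float64(272.8), np.float64(43.7)), (np.float64(303.8), np.float64(42.5))]
```

>>> {"method": "carry_out", "body": {
  "commands": [
    {"linear": [0,0,0.02],"roll": 0},
    {"linear": [0,0,0],"roll": 0}
  ]
}}

```text
time: 20.12
ee_pos: [0.6297, 0.0364, 0.0497]
tcp_rot: [0.62, 0.785, -0.0, 0.0]
wrist_force: [1.1, -3.8, 5.4]
opening: 0.003
gripper_force: 2.1
```

>>> {"method": "carry_out", "body": {
  "commands": [
    {"linear": [0,0,0.02],"roll": 0},
    {"linear": [0,0,0],"roll": 0}
  ]
}}

```text
time: 20.38
ee_pos: [0.63, 0.0364, 0.0493]
tcp_rot: [0.62, 0.785, 0.0, 0.0]
wrist_force: [-1.2, -4.2, 10.7]
opening: -0.002
gripper_force: 5.7
```

>>> {"method": "carry_out", "body": {
  "commands": [
    {"linear": [0,0,0.02],"roll": 0},
    {"linear": [0,0,0],"roll": 0}
  ]
}}

```text
time: 20.62
ee_pos: [0.6304, 0.0365, 0.049]
tcp_rot: [0.62, 0.785, 0.001, 0.001]
wrist_force: [-2.8, -3.9, 19.0]
opening: 0.001
gripper_force: 9.4
```

The force jumped only at the end stop, so the lever is down. I'll back off, check it at the earlier viewing height, and regrip.

>>> {"method": "carry_out", "body": {
  "commands": [
    {"linear": [0,0,-0.3],"roll": 0},
    {"linear": [0,0,-0.6],"roll": 0},
    {"linear": [0,0,-0.6],"roll": 0},
    {"linear": [0,0,-0.5],"roll": 0},
    {"linear": [-0.14,0,0],"roll": 0},
    {"linear": [0,0,0],"roll": 0},
    {"linear": [0,0,0],"roll": 0}
  ],
  "hand": 1.0
}}

```text
time: 21.5
ee_pos: [0.6308, 0.0297, 0.1467]
tcp_rot: [0.62, 0.785, -0.0, -0.001]
wrist_force: [-0.3, -0.2, -0.8]
opening: 0.999
gripper_force: 0.0
```

```bash
python3 - <<'E'
from h import *
delta([.6203,.0690,.02],103.4)
im=cv2.cvtColor(ctrl.read_camera("wrist"),cv2.COLOR_RGB2BGR);cv2.imwrite("pics/w10.png",im)
T=wristT();np.save("T10.npy",T);g=cv2.cvtColor(im,cv2.COLOR_BGR2GRAY)
a=cv2.cvtColor(cv2.imread("pics/w6.png"),cv2.COLOR_BGR2GRAY)
for n,i in(("w6",a),("w10",g)):
  print(n,"col284",[int(x) for x in i[60:236:3,284]])
  for v in range(160,210,6):
    d=np.diff(i[v,250:320].astype(float));print(v,250+int(d[:30].argmax()),280+int(d[30:].argmin()))
for y in(23,-23):pass
s=ctrl.observe();A=R.from_quat(s["tcp_rot"]).as_matrix()[:2,:2];t=A[:,0];E=-.0232
for q in(.5,0):
    print(q,[(round((p:=lambda y:proj("wrist",[*(t*(E+(-58-r*np.cos(q))/1000)+A[:,1]*(A[:,1]@s["ee_pos"][:2]+y)),(70+r*np.sin(q))/1000],T))(0)[1]),round(p(.01)[0]-p(-.01)[0],1)) for r in(4,16,30,46)])
E
```

```text
pos [0.6308 0.0297 0.1467] head 103.35 t 21.5 f [-0.3 -0.2 -0.8] open 0.999
units [ 0.811 -0.019  2.535] roll -0.006
w6 col284 [126, 178, 179, 178, 108, 28, 31, 41, 45, 45, 46, 47, 46, 47, 46, 46, 47, 46, 46, 47, 46, 47, 46, 47, 46, 48, 47, 33, 23, 22, 22, 39, 43, 78, 85, 86, 86, 85, 85, 86, 86, 87, 86, 87, 86, 86, 87, 49, 37, 36, 38, 37, 37, 46, 133, 155, 156, 156, 156]
160 268 297
166 268 296
172 268 297
178 268 297
184 268 297
190 268 297
196 268 297
202 266 305
208 266 307
w10 col284 [161, 158, 180, 180, 167, 74, 24, 34, 42, 46, 47, 47, 47, 47, 47, 47, 48, 47, 47, 47, 47, 48, 48, 48, 48, 48, 49, 45, 22, 22, 24, 21, 34, 43, 44, 79, 84, 84, 84, 85, 84, 84, 84, 83, 85, 149, 185, 184, 183, 120, 41, 40, 41, 40, 40, 52, 153, 157, 156]
160 258 302
166 265 295
172 265 294
178 265 295
184 265 294
190 265 294
196 266 294
202 266 294
208 265 293
0.5 [(168, np.float64(29.0)), (184, np.float64(29.3)), (204, np.float64(29.7)), (228, np.float64(30.2))]
0 [(168, np.float64(28.8)), (185, np.float64(28.4)), (204, np.float64(28.0)), (225, np.float64(27.5))]
```

Lever width now narrows towards the rear (30→28 px; it was constant before) and it shows a new specular highlight, so the lever is flat. Regripping lower.

>>> {"method": "carry_out", "body": {
  "commands": [
    {"linear": [0.4,-0.02,0],"roll": 0},
    {"linear": [0.41,0,0],"roll": 0},
    {"linear": [0,0,0.5],"roll": 0},
    {"linear": [0,0,0.6],"roll": 0},
    {"linear": [0,0,0.6],"roll": 0},
    {"linear": [0,0,0.4],"roll": 0},
    {"linear": [0,0,0.3],"roll": 0},
    {"linear": [0,0,0.1],"roll": 0},
    {"linear": [0,0,0],"roll": 0}
  ]
}}

```text
time: 22.68
ee_pos: [0.6211, 0.0691, 0.023]
tcp_rot: [0.62, 0.785, 0.0, 0.0]
wrist_force: [0.0, -0.5, 0.1]
opening: 0.996
gripper_force: 0.0
```

>>> {"method": "carry_out", "body": {
  "commands": [
    {"linear": [0,0,0],"roll": 0},
    {"linear": [0,0,0],"roll": 0},
    {"linear": [0,0,0],"roll": 0},
    {"linear": [0,0,0],"roll": 0},
    {"linear": [0,0,0],"roll": 0},
    {"linear": [0,0,0],"roll": 0},
    {"linear": [0,0,0],"roll": 0},
    {"linear": [0,0,0],"roll": 0}
  ],
  "hand": 0.0
}}

```text
time: 23.68
ee_pos: [0.6213, 0.069, 0.0233]
tcp_rot: [0.62, 0.785, 0.0, 0.0]
wrist_force: [-1.3, 2.0, 6.4]
opening: 0.526
gripper_force: 50.8
```

>>> {"method": "carry_out", "body": {
  "commands": [
    {"linear": [0,0,-0.1],"roll": 0},
    {"linear": [0,0,-0.2],"roll": 0},
    {"linear": [0,0,-0.4],"roll": 0},
    {"linear": [0,0,-0.5],"roll": 0},
    {"linear": [0,0,-0.5],"roll": 0},
    {"linear": [0,0,-0.5],"roll": 0},
    {"linear": [0,0,-0.2],"roll": 0},
    {"linear": [0,0,0],"roll": 0}
  ]
}}

```text
time: 24.68
ee_pos: [0.6212, 0.0687, 0.1427]
tcp_rot: [0.62, 0.785, 0.0, 0.0]
wrist_force: [0.4, -0.2, -4.1]
opening: 0.529
gripper_force: 52.7
```

>>> {"method": "carry_out", "body": {
  "commands": [
    {"linear": [-0.2,-0.2,0],"roll": 0},
    {"linear": [-0.4,-0.4,0],"roll": 0},
    {"linear": [-0.5,-0.47,0],"roll": 0},
    {"linear": [-0.55,-0.51,0],"roll": 0},
    {"linear": [-0.55,-0.51,0],"roll": 0},
    {"linear": [-0.55,-0.51,0],"roll": 0},
    {"linear": [-0.55,-0.51,0],"roll": 0},
    {"linear": [-0.55,-0.51,0],"roll": 0},
    {"linear": [-0.55,-0.51,0],"roll": 0},
    {"linear": [-0.5,-0.47,0],"roll": 0},
    {"linear": [-0.4,-0.38,0],"roll": 0},
    {"linear": [0,0,0],"roll": 0}
  ]
}}

```text
time: 26.18
ee_pos: [0.4381, -0.2478, 0.1419]
tcp_rot: [0.621, 0.784, -0.0, -0.001]
wrist_force: [-0.4, 0.5, -2.8]
opening: 0.525
gripper_force: 52.6
```

```bash
python3 - <<'E'
from h import *
delta([.440,-.246,.0275],103.4)
T=wristT();np.save("T11.npy",T)
im=cv2.cvtColor(ctrl.read_camera("wrist"),cv2.COLOR_RGB2BGR);cv2.imwrite("pics/w11.png",im)
g=cv2.cvtColor(im,cv2.COLOR_BGR2GRAY);print([int(x) for x in g[0:200:5,281]])
hsv=cv2.cvtColor(im,cv2.COLOR_BGR2HSV)
# blade length in view? hook expected row, for the tape at TCP
s=ctrl.observe();A=R.from_quat(s["tcp_rot"]).as_matrix()[:2,:2]
for x,z in((52,.066),(52,.03),(151,.03)):
    print(x,proj("wrist",[*(s["ee_pos"][:2]+A[:,0]*x/1000),s["ee_pos"][2]-.0233+z],T))
E
```

```text
pos [ 0.4381 -0.2478  0.1419] head 103.2 t 26.18 f [-0.4  0.5 -2.8] open 0.525
units [0.024 0.049 2.288] roll -0.025
[114, 221, 221, 222, 223, 216, 202, 224, 225, 226, 226, 114, 227, 227, 228, 228, 161, 229, 229, 229, 230, 178, 230, 217, 112, 110, 56, 110, 109, 110, 98, 24, 22, 24, 25, 26, 27, 29, 28, 27]
52 [281.80932206 162.75862737]
52 [281.71150786 151.10876209]
151 [ 281.64205901 -117.65681566]
```

>>> {"method": "carry_out", "body": {
  "commands": [
    {"linear": [0.02,0.05,0.4],"roll": 0},
    {"linear": [0,0,0.5],"roll": 0},
    {"linear": [0,0,0.5],"roll": 0},
    {"linear": [0,0,0.4],"roll": 0},
    {"linear": [0,0,0.25],"roll": 0},
    {"linear": [0,0,0.15],"roll": 0},
    {"linear": [0,0,0.06],"roll": 0},
    {"linear": [0,0,0.04],"roll": 0},
    {"linear": [0,0,0],"roll": 0},
    {"linear": [0,0,0],"roll": 0}
  ]
}}

```text
time: 27.48
ee_pos: [0.4424, -0.2451, 0.028]
tcp_rot: [0.62, 0.785, 0.0, 0.0]
wrist_force: [-0.3, 0.2, -3.2]
opening: 0.528
gripper_force: 52.6
```

```bash
python3 - <<'E'
from h import *
delta([.440,-.246,.0263],103.4)
E
```

```text
pos [ 0.4424 -0.2451  0.028 ] head 103.35 t 27.48 f [-0.3  0.2 -3.2] open 0.528
units [-0.006 -0.05   0.034] roll -0.006
```

>>> {"method": "carry_out", "body": {
  "commands": [
    {"linear": [0,0,0.03],"roll": 0},
    {"linear": [0,0,0],"roll": 0},
    {"linear": [0,0,0],"roll": 0}
  ]
}}

```text
time: 27.85
ee_pos: [0.4423, -0.245, 0.0264]
tcp_rot: [0.62, 0.785, 0.0, 0.0]
wrist_force: [0.1, 0.1, -0.2]
opening: 0.523
gripper_force: 53.0
```

>>> {"method": "carry_out", "body": {
  "commands": [
    {"linear": [0,0,0],"roll": 0},
    {"linear": [0,0,0],"roll": 0},
    {"linear": [0,0,0],"roll": 0},
    {"linear": [0,0,0],"roll": 0},
    {"linear": [0,0,0],"roll": 0},
    {"linear": [0,0,0],"roll": 0},
    {"linear": [0,0,0],"roll": 0},
    {"linear": [0,0,0],"roll": 0}
  ],
  "hand": 1.0
}}

```text
time: 28.85
ee_pos: [0.4422, -0.245, 0.0262]
tcp_rot: [0.62, 0.785, 0.0, -0.0]
wrist_force: [-0.1, 0.5, 0.0]
opening: 1.003
gripper_force: 0.0
```

>>> {"method": "carry_out", "body": {
  "commands": [
    {"linear": [0,0,-0.2],"roll": 0},
    {"linear": [0,0,-0.4],"roll": 0},
    {"linear": [0,0,-0.6],"roll": 0},
    {"linear": [0,0,-0.7],"roll": 0},
    {"linear": [0,0,-0.7],"roll": 0},
    {"linear": [0,0,-0.7],"roll": 0},
    {"linear": [0,0,-0.7],"roll": 0},
    {"linear": [0,0,-0.4],"roll": 0},
    {"linear": [0,0,0],"roll": 0},
    {"linear": [0,0,0],"roll": 0}
  ]
}}

```text
time: 30.1
ee_pos: [0.4419, -0.2448, 0.2457]
tcp_rot: [0.62, 0.785, -0.0, -0.0]
wrist_force: [0.1, -0.3, -0.6]
opening: 0.998
gripper_force: 0.0
```

```bash
python3 - <<'E'
from h import *
delta([.440,-.246,.24],103.4)
T=wristT();im=cv2.cvtColor(ctrl.read_camera("wrist"),cv2.COLOR_RGB2BGR);cv2.imwrite("pics/w12.png",im)
g=cv2.cvtColor(im,cv2.COLOR_BGR2GRAY);print("col",[int(x) for x in g[0:280:4,281]])
for v in(140,160,180,190,196,202,208,214,220,230,240):
    d=np.diff(g[v,230:340].astype(float));print(v,"dark",*(np.where(g[v,230:340]<60)[0][[0,-1]]+230),"lever",255+int(d[25:50].argmax()),285+int(d[55:80].argmin()))
A=R.from_quat(ctrl.observe()["tcp_rot"]).as_matrix()[:2,:2];P=np.array([.442,-.245])
for x,y,z in((52,23,66),(-52,23,66),(-52,-23,66),(52,-23,66),(151,0,33),(-43,0,77)):
    print((x,y,z),np.round(proj("wrist",[*(P+A@np.array([x,-y])/1000),z/1000],T),1))
E
```

```text
pos [ 0.4419 -0.2448  0.2457] head 103.36 t 30.1 f [ 0.1 -0.3 -0.6] open 0.998
units [-0.014 -0.043  0.115] roll -0.006
col [141, 141, 141, 141, 142, 142, 144, 164, 134, 164, 165, 132, 166, 166, 147, 167, 158, 163, 167, 132, 167, 167, 150, 168, 152, 167, 169, 108, 80, 74, 78, 79, 25, 18, 20, 21, 20, 19, 20, 31, 44, 45, 46, 46, 46, 44, 74, 108, 179, 179, 178, 177, 176, 175, 174, 56, 38, 39, 91, 131, 150, 135, 147, 147, 147, 147, 147, 147, 147, 147]
140 dark 259 304 lever 268 288
160 dark 258 303 lever 261 300
180 dark 260 303 lever 264 299
190 dark 260 302 lever 271 291
196 dark 259 302 lever 271 291
202 dark 260 302 lever 271 291
208 dark 260 302 lever 271 291
214 dark 261 302 lever 271 291
220 dark 261 302 lever 271 290
230 dark 272 291 lever 255 296Traceback (most recent call last):
  File "<stdin>", line 6, in <module>
IndexError: index 0 is out of bounds for axis 0 with size 0
```

```bash
python3 - <<'E'
from h import *
T=wristT();s=ctrl.observe();A=R.from_quat(s["tcp_rot"]).as_matrix()[:2,:2];t=lambda v,z:(A.T@(pt("wrist",281,v,z,T)[:2]-s["ee_pos"][:2]))[0]*1000
print("hook outer",t(26,.033),"case front",t(126,.067),"rear",t(231,.067))
w=lambda x,y,z:np.round(proj("wrist",[*(s["ee_pos"][:2]+A@np.array([x,y])/1000),z/1000],T)[0],1)
print("width case",w(0,-23,69)-w(0,23,69))
print(ctrl.finish_job())
E
```

```text
hook outer 148.5893926618995 case front 55.50948145501493 rear -50.40711279746723
width case -46.400000000000034
the job is handed in; nothing more can be done
None
```

The job is handed in. The tape was hooked, drawn snug and locked, and its case now stands upright in the middle of the cork mat. The final wrist image puts the hook about where a 76 mm draw would (rough measure), and the simulator returned no verdict.

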